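Seat the tube in the cam-locked jig

TASK

Seat the white tube in the yellow jig: push the red lever post round until the lever points straight at the tube, which puts the cam at its low point, and only then push the slide forward by the back of its blue tab until it is fully home and has shoved the tube up against the end stop. Only push, with the fingertips or the outsides of the fingers: take nothing between the fingers, lift nothing, and do not touch the tube yourself. Leave the lever pointing at the tube, and leave the jar, the brass collar and the screwdriver where they are.

Things in the scene. Friction and masses are not known exactly. Their poses are not given: they have to be found in the camera images.
- jig: Yellow jig fixed to the bench, base plate 370 x 120 x 12 mm (x from -160 to 210 mm). Origin: on the bench under the cam's upright pivot. +x is forward (slide's way, away from the robot): tab, follower, cam, pusher, tube, end stop lie in this order along x. Stop: 62 mm high, face at x = 175.5 mm. The tube's channel walls are 44 mm apart, to z = 30 mm, x = 105 to 175 mm.
- cam (a joint): Angle (rad) of dark cam and black lever about the jig's +z at its origin, counter-clockwise positive, limits +-3.5, starts within +-1.9, stays where left; 5 to 6 N at the post turns it. 0: lever points along the jig's -x at the blue tab and the cam blocks the slide. Low point: +3.14 or -3.14 (either), lever along +x. The slide goes home only within 0.45 rad of it. Cam: 68 mm disc, z 24 to 40 mm.
- lever_post (a point): Point on the axis of the upright round red post at the lever's end, 65 mm from the pivot, z = 80 mm; turns with the cam. The post is 18 mm in diameter, from z = 50 to its top at z = 105 mm above the bench; the lever arm under it is 16 mm wide, z = 40 to 50 mm.
- slide (a joint): Travel (m) of the aluminium follower slide along the jig's +x: 0 fully back, 0.0345 fully home on its own stop. Starts at 0 to 0.006, takes about 3 N to move, stays where left. Unless the cam is at its low point, the slide's follower plate (48 mm wide, to z = 40 mm) strikes the cam before home.
- tab (a point): Centre of the blue upright tab at the slide's near end, z = 60 mm, on the jig's centre line 110 mm behind (-x of) the pivot at slide value 0; moves with it. Tab: 60 mm wide (jig y), 10 mm thick (jig x), z = 24 to 80 mm. Push its back face, 5 mm behind this point, along the jig's +x. All is clear behind it above the base plate. The slide's pusher front (36 mm wide, to z = 45 mm) is 210 mm ahead.
- tube: White painted steel tube, standing upright loose in the channel: outside diameter 40 mm, inside 33 mm, 60 mm high, about 0.2 kg. Origin: centre of its underside, 12 mm above the bench on the base plate. It starts 131 to 138 mm ahead of the pivot and ends, seated, about 155 mm ahead of it.
- jar: Bystander: amber glass jar with a steel cap, 60 mm diameter, 85 mm high, upright. Origin: centre of its underside.
- collar: Bystander: brass ring, 56 mm outside and 34 mm inside diameter, 30 mm high, lying flat. Origin: centre of its underside.
- screwdriver: Bystander: screwdriver with orange handle lying on the bench, 180 mm long along its x axis, handle (26 mm thick) to -x. Origin: on the bench under its middle.
Not all that is in view belongs to the job. Of the things like the tube, leave any that is green; of the rest the larger one is meant.

How it is judged:
On the way, in this order (a step that is already met when the one before it is completed fails the run):
1. the cam is at its low point: the lever points at the tube (within 0.45 rad) ((value of joint cam above 2.69159 rad or value of joint cam below -2.69159 rad)), for 0.2 s.
2. the slide is home and the tube is up against the end stop (value of joint slide above 0.0325 m and x of tube in the frame of jig above 0.152 m), for 0.2 s.
At the end, for the whole second after the job is handed in: The slide is home (within 2 mm of 34.5 mm), the tube stands upright against the end stop (its axis more than 152 mm ahead of the pivot), the lever still points at the tube within 0.45 rad, and all is at rest (all of step 2 and (value of joint cam above 2.69159 rad or value of joint cam below -2.69159 rad) and angle between tube's own z axis and vertical below 0.1 rad and velocity of joint slide below 0.01 m/s and velocity of joint cam between -0.1 and 0.1 rad/s and linear speed of tube below 0.02 m/s); the robot touches nothing.
It fails at once if the slide was pushed forward (past 16 mm) while the cam was not at its low point (within 0.6 rad) (value of joint slide above 0.016 m and not (value of joint cam above 2.54159 rad or value of joint cam below -2.54159 rad)).
It fails at once if the red post was taken between the fingers (horizontal distance between the grasp point and lever_post below 0.008 m and height (world z) of the grasp point below 0.105 m).
It fails at once if the blue tab was taken between the fingers (x of the grasp point in the frame of tab between -0.005 and 0.005 m and y of the grasp point in the frame of tab between -0.03 and 0.03 m and z of the grasp point in the frame of tab below 0.02 m).
It fails at once if the robot touched the tube, or it was lifted or tipped (contact force between any of the fingers, the arm and tube above 1 N or height (world z) of tube above 0.022 m or angle between tube's own z axis and vertical above 0.3 rad).
It fails at once if a bystander was moved more than 20 mm (distance of any of jar, collar, screwdriver from where it was at the start of the episode above 0.02 m).
It also fails if it takes over 54 s, if anything falls off the work surface, if the arm or the gripper's body presses on something with over 40 N, if the wrist force passes 120 N, or if a joint passes its speed limit or range.

ROBOT

A 6-joint arm with a two-finger parallel gripper is mounted at the origin on the work surface. World frame = base frame: x ahead of the robot, y to its left, z up, the work surface at z = 0. Lengths are in m, angles in rad, forces in N, time in s.
With the tool pointing down it reaches from about 0.25 to 0.8 m from the base axis. Payload 3.9 kg.
Tool frame: the origin (TCP) lies midway between the tips of the shut fingers; the grasp point (between the pads) lies 19 mm behind it; z points along the fingers, y is the line along which they close (so a half turn about z gives the same grasp; the last joint's range is limited). The gripper opens to 85 mm and grips with 20 to 120 N. Pads are 22 mm wide; open, the fingers measure 114 mm over their backs; the gripper's body (76 mm by 85 mm) begins 54 mm behind the grasp point. The pads swing forward as they close: fully open they stand 13 mm farther back than shut.
Start: joints at [1.113, 0.26, -0.138, 1.173, 0, 1.571], TCP at [0.232, 0.471, 0.231] pointing down, gripper open.
Joint ranges: [-2.78, 2.78], [-0.83, 1.72], [-1.28, 1.37], [-1.9, 2.12], [-1.57, 1.48], [-3.14, 3.14]. Speed limits (rad/s): [2.57, 2.57, 3.14, 3.14, 3.14, 3.14].

INTERFACE

Orientations are given as [roll, pitch, yaw] about the fixed x, y, z axes, in that order (R = Rz(yaw) Ry(pitch) Rx(roll)).
In Python, from workcell import read_state, grab_frame, camera_info, workorder gives the robot as it stands. The module is installed in compiled form; this text tells all that it offers.
- The arm moves only by the tool drive_tool, never from a script. Its argument "rows" is a list of rows, each a list of 6 numbers: the shift along the tool's x, y, z in m, then the turn, a rotation vector about the tool's x, y, z in units of 6 degrees (1.0 is 6 degrees). A call has 1 to 5 rows; each row is the pose to reach, as a shift and turn from the pose commanded when the call began, along the tool's axes at that moment; what a row does not reach only later rows make up. A row lasts 1/12 s, in which the tool goes at most 41.7 mm and 7.16 degrees, less where a joint would pass 70% of its speed; a pose out of reach is approached as far as the arm can. A call with a gripper value outside its range is refused whole. "gripper" is the gripper's target within -1 to 1 (fully open at 1, half-way at 0, shut at -1), set as the call begins (left out, the last holds). The fingers move at their own pace and stop on an object; "force" is the grip in N (left out, the last holds). Time passes only in rows, so rows that repeat a pose let the fingers close. It gives the time, the measured TCP pose, the force, the opening and the grip force at its end, in the units of the state.
- read_state(): the state, without advancing time (a new reading comes with each control period).
- grab_frame(name): name is "side" or "top"; returns the picture (480x640x3 uint8, red, green, blue); there is no depth.
- camera_info(name): a dict with "fx", "fy", "cx", "cy" (pixels), "position" and "attitude" of the camera in the world. Camera axes: x right, y down, z forward; pixel columns grow to the right and rows downward; lengths in m; the calibration is good to about 2 mm. A picture is of the moment at which its call begins. camera_info takes no time and is no camera call.
- workorder.hand_in(): hands the job in; it is judged then, once.
The state is a dict: "time": time; "qpos": joint angles; "qvel": joint speeds; "joint_efforts": joint torques, N m; "position": TCP position; "orientation": TCP orientation; "force": force on the tool from outside, world axes, zero at the start; "torque": the same for the moment, N m; "gripper_width": finger opening in m; "finger_force": force on a finger pad.
Only numpy, scipy, OpenCV 4.12 (cv2) and the standard library are available. Lean on these libraries where they do the work, as an engineer would, in place of code of your own. Each camera call takes 0.05 s, during which the arm holds its last target. There are 200 camera calls.

## Working session

There is one attempt and no reset: what is moved stays moved. The work goes in short steps, Python scripts to look and compute and a tool call to move; the robot and the scene stay as the last step left them, time stands still between calls to the robot, and variables do not carry over. Pictures are saved under pics/ and viewed, at most 10 in all, crops included, and the job is handed in when it is done.

Besides the shell and the picture viewer there is one more tool, called after "Emit:" as name(argument=value, ...), one argument or row to a line, values as JSON. drive_tool: Moves the arm, as the interface text tells. Its arguments: {"type":"object","properties":{"rows":{"type":"array"},"gripper":{"type":"number"},"force":{"type":"number"}},"required":["rows"]}

```bash
mkdir -p pics; cat > h.py <<'E'
import numpy as np, cv2
from workcell import read_state, grab_frame, camera_info, workorder
from scipy.spatial.transform import Rotation as R
def snap(n,f):
    im=grab_frame(n); cv2.imwrite(f,im[:,:,::-1]); return im
def cam(n):
    c=camera_info(n); a=np.array(c["attitude"]); 
    M=a if a.shape==(3,3) else (R.from_euler('xyz',a).as_matrix() if a.size==3 else R.from_quat(a).as_matrix())
    return c,M
def ray(n,u,v,z):
    c,M=cam(n); d=M@np.array([(u-c["cx"])/c["fx"],(v-c["cy"])/c["fy"],1]); p=np.array(c["position"])
    return p+d*(z-p[2])/d[2]
def proj(n,P):
    c,M=cam(n); q=M.T@(np.array(P)-c["position"]); return [c["fx"]*q[0]/q[2]+c["cx"],c["fy"]*q[1]/q[2]+c["cy"]]
E
python3 - <<'E'
from h import *
for n in("top","side"): snap(n,f"pics/{n}1.png"); print(camera_info(n))
print(read_state())
E
```

```text
{'fx': 440.4679027171968, 'fy': 440.4679027171968, 'cx': 319.3633903128886, 'cy': 237.6665433362555, 'position': array([0.52884504, 0.04251985, 0.88528855]), 'attitude': array([-3.02479866, -0.03525195, -1.5695293 ])}
{'fx': 588.5588662395644, 'fy': 588.5588662395644, 'cx': 323.76176842054304, 'cy': 234.10832383181554, 'position': array([0.35252593, 0.66632227, 0.7469916 ]), 'attitude': array([-2.32075133, -0.01960415, -2.72926157])}
{'time': 0.1, 'qpos': array([ 1.11299928e+00,  2.60608572e-01, -1.39231213e-01,  1.17268333e+00,
       -6.06817672e-06,  1.57077648e+00]), 'qvel': array([ 0.00216499, -0.00043796,  0.00217562, -0.0002644 , -0.00060533,
       -0.00080609]), 'joint_efforts': array([ 1.01960600e-04, -4.06509626e+01,  2.54526597e+01,  1.01358182e-02,
        1.69315689e-05, -7.15408959e-06]), 'position': array([0.23177242, 0.47040079, 0.23055659]), 'orientation': array([-3.13986586e+00,  6.03390133e-06,  2.68381546e+00]), 'force': array([-0.05533919,  0.63931883,  0.09852436]), 'torque': array([ 0.05565573,  0.01965459, -0.00343691]), 'finger_force': 0.0, 'gripper_width': 0.08540634135585073}
```

View pics/top1.png

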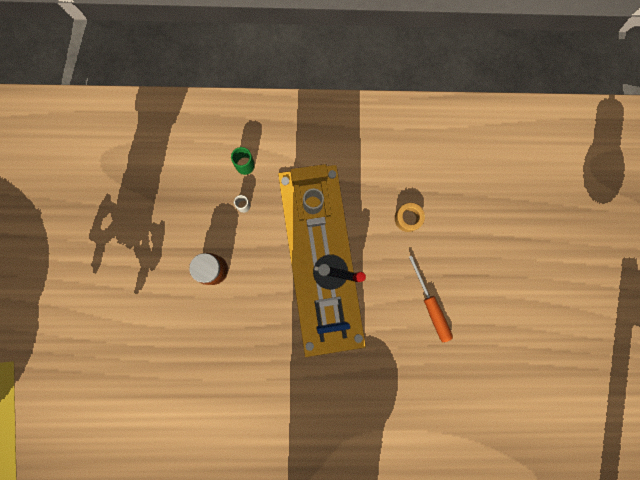

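View pics/side1.png

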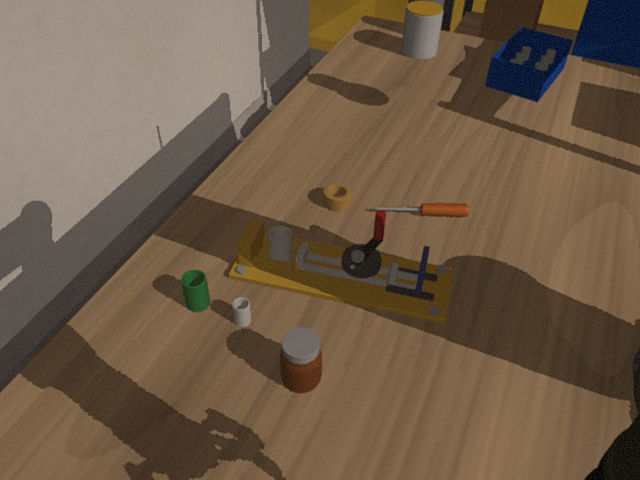

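Candidates in top view: the grey-white tube in the jig channel (314,200); the small white tube (241,203); the green one (243,160). I choose the one in the jig because it is the larger and not green. The red post is at (361,277) and the blue tab at (333,328). Next I check this in a close crop.

```bash
python3 - <<'E'
from h import *
im=cv2.imread("pics/top1.png")[155:365,220:460]; cv2.imwrite("pics/c1.png",cv2.resize(im,None,fx=2.85,fy=2.85,interpolation=cv2.INTER_CUBIC)) 
for k,(u,v,z) in dict(nl=(307,355,.012),nr=(364,346,.012),fl=(280,172,.012),pivot=(324,270,.05),post=(361,277,.105),tab=(333,326,.08),tube=(314,199,.072),jar=(207,268,.085),collar=(410,217,.03),sd1=(410,250,.01),sd2=(447,338,.013)).items(): print(k,ray("top",u,v,z).round(4))
E
```

```text
nl [0.4027 0.0355 0.012 ]
nr [ 0.4194 -0.0754  0.012 ]
fl [0.765  0.0918 0.012 ]
pivot [0.5653 0.0043 0.05  ]
post [ 0.5507 -0.0588  0.105 ]
tab [ 0.4633 -0.0105  0.08  ]
tube [0.6975 0.0241 0.072 ]
jar [0.5668 0.2167 0.085 ]
collar [ 0.6715 -0.1672  0.03  ]
sd1 [ 0.6077 -0.1706  0.01  ]
sd2 [ 0.4343 -0.2391  0.013 ]
```

View pics/c1.png

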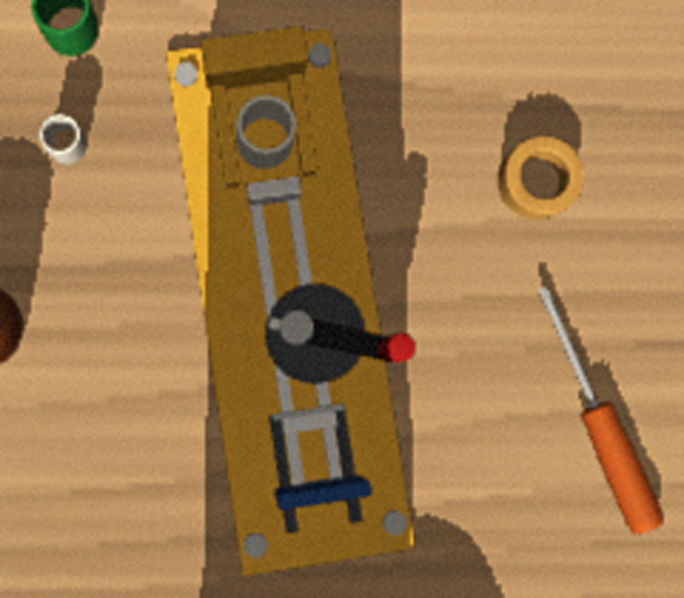

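The crop shows the wide grey-white tube standing in the channel at top pixel (314,200), so the choice is right. Estimates: pivot ≈ (0.566, 0.004), jig yaw ≈ 0.151, cam ≈ +1.19, so the post must be pushed counter-clockwise by about 1.95 rad.

Emit:
drive_tool(
  rows=[
    [-0.032,-0.023,0,0,0,1.18],
    [-0.064,-0.046,0,0,0,2.36],
    [-0.096,-0.07,0,0,0,3.54],
    [-0.128,-0.093,0,0,0,4.72],
    [-0.16,-0.116,0,0,0,5.9],
  ],
  gripper=-1,
  force=60,
)

```text
time: 0.52
position: [0.3244, 0.2944, 0.2309]
orientation: [-3.141, 0.0, 2.061]
force: [1.0, 0.3, 0.1]
gripper_width: 0.0253
finger_force: 0.0
```

```bash
cat >> h.py <<'E'
PIV=np.array([.566,.0042]); YAW=.151
def where():
    s=read_state(); a=R.from_euler('z',-YAW).as_matrix()[:2,:2]
    return s,a@(s["position"][:2]-PIV)
def go(jx,jy,z):
    s,j=where(); T=R.from_euler('xyz',s["orientation"]).as_matrix()
    P=np.r_[PIV+R.from_euler('z',YAW).as_matrix()[:2,:2]@[jx,jy],z]
    Rt=R.from_euler('xyz',[np.pi,0,YAW+np.pi/2]).as_matrix()
    print("t",s["time"],"jig",j.round(4),"z",s["position"][2].round(4),"F",s["force"].round(1),"w",round(s["gripper_width"],4))
    print("shift",(T.T@(P-s["position"])).round(4),"turn6",(R.from_matrix(T.T@Rt).as_rotvec()/np.radians(6)).round(2))
E
python3 -c "from h import *;go(-.066,-.050,.2)"
```

```text
t 0.5167 jig [-0.1952  0.3232] z 0.2309 F [1.  0.3 0.1] w 0.0253
shift [-0.3949 -0.0022  0.031 ] turn6 [-0.01  0.    3.24]
```

Emit:
drive_tool(
  rows=[
    [-0.04,0,0.005,0,0,1.1],
    [-0.08,0,0.01,0,0,2.2],
    [-0.12,0,0.015,0,0,3.24],
    [-0.16,0,0.02,0,0,3.24],
    [-0.2,0,0.03,0,0,3.24],
  ],
)

```text
time: 0.93
position: [0.4202, 0.1184, 0.2016]
orientation: [3.14, -0.0, 1.727]
force: [0.4, 1.0, 0.9]
gripper_width: -0.0002
finger_force: 0.0
```

```bash
python3 -c "from h import *;go(-.066,-.050,.2)"
```

```text
t 0.9333 jig [-0.127   0.1349] z 0.2016 F [0.4 1.  0.9] w -0.0002
shift [-0.1851  0.0601  0.0017] turn6 [ 0.01 -0.    0.05]
```

Emit:
drive_tool(
  rows=[
    [-0.04,0.012,0,0,0,0],
    [-0.08,0.024,0,0,0,0],
    [-0.12,0.036,0,0,0,0],
    [-0.155,0.05,0,0,0,0],
    [-0.185,0.06,0,0,0,0],
  ],
)

```text
time: 1.35
position: [0.5082, -0.0559, 0.2009]
orientation: [3.142, 0.0, 1.725]
force: [0.6, 0.8, 0.1]
gripper_width: 0.0
finger_force: 0.0
```

Emit:
drive_tool(
  rows=[
    [0,0,0,0,0,0],
    [0,0,0,0,0,0],
  ],
)

```text
time: 1.52
position: [0.5074, -0.0546, 0.2006]
orientation: [-3.14, -0.001, 1.723]
force: [-1.1, 0.5, -0.2]
gripper_width: 0.0001
finger_force: 0.0
```

```bash
python3 - <<'E'
from h import *
go(-.066,-.050,.062)
snap("side","pics/s2.png")
im=cv2.imread("pics/s2.png")[120:360,200:500]; cv2.imwrite("pics/s2c.png",cv2.resize(im,None,fx=2.5,fy=2.5,interpolation=cv2.INTER_CUBIC))
s,_=where();p=s["position"];print(proj("side",p),proj("side",[.5507,-.0588,.105]))
E
```

```text
t 1.5167 jig [-0.0668 -0.0493] z 0.2006 F [-1.1  0.5 -0.2] w 0.0001
shift [-0.0008  0.0009  0.1386] turn6 [-0.01 -0.01  0.02]
[np.float64(412.81594080152996), np.float64(175.51061573460646)] [np.float64(381.48058522117555), np.float64(212.7228943906736)]
```

View pics/s2c.png

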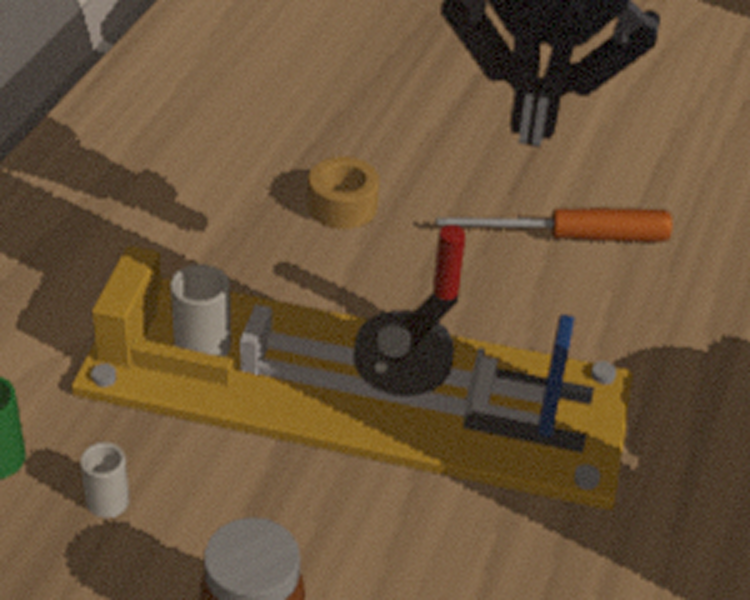

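The view confirms the calibration: the post top is at side pixel (381,212) as predicted. The shut fingers are behind and right of it, with clear space below. Now I go down.

Emit:
drive_tool(
  rows=[
    [0,0,0.03,0,0,0],
    [0,0,0.06,0,0,0],
    [0,0,0.09,0,0,0],
    [0,0,0.126,0,0,0],
    [0,0,0.126,0,0,0],
  ],
)

```text
time: 1.98
position: [0.5008, -0.0511, 0.0698]
orientation: [-3.13, -0.004, 1.729]
force: [-1.0, -0.3, -0.0]
gripper_width: -0.0
finger_force: 0.0
```

Emit:
drive_tool(
  rows=[
    [-0.003,0.013,0,0,0,0],
    [-0.006,0.027,0,0,0,0],
    [-0.009,0.033,0,0,0,0],
    [-0.013,0.039,0,0,0,0],
    [-0.015,0.045,0,0,0,0],
  ],
)

```text
time: 2.4
position: [0.551, -0.0591, 0.0756]
orientation: [-3.136, -0.004, 1.728]
force: [-5.9, 3.5, -0.2]
gripper_width: 0.0002
finger_force: 2.8
```

```bash
python3 -c "from h import *;go(-.0019,-.068,.075)"
```

```text
t 2.4 jig [-0.0243 -0.0603] z 0.0756 F [-5.9  3.5 -0.2] w 0.0002
shift [-0.0078  0.0224  0.0005] turn6 [-0.05 -0.04  0.06]
```

Emit:
drive_tool(
  rows=[
    [-0.002,0.007,0,0,0,0],
    [-0.003,0.013,0,0,0,0],
    [-0.004,0.02,0,0,0,0],
    [-0.003,0.027,0,0,0,0],
    [-0.003,0.034,0,0,0,0],
  ],
)

```text
time: 2.82
position: [0.5826, -0.0555, 0.0752]
orientation: [-3.132, -0.007, 1.729]
force: [-11.7, 5.9, 1.7]
gripper_width: -0.0003
finger_force: 5.0
```

Emit:
drive_tool(
  rows=[
    [0.002,0.006,0,0,0,0],
    [0.004,0.013,0,0,0,0],
    [0.007,0.019,0,0,0,0],
    [0.01,0.025,0,0,0,0],
    [0.014,0.03,0,0,0,0],
  ],
)

```text
time: 3.23
position: [0.611, -0.0398, 0.0751]
orientation: [-3.133, 0.0, 1.728]
force: [-3.8, -4.0, -1.4]
gripper_width: 0.0002
finger_force: 2.3
```

```bash
python3 - <<'E'
from h import *
go(.065,-.02,.075)
snap("top","pics/t3.png")
im=cv2.imread("pics/t3.png")[155:365,220:460]; cv2.imwrite("pics/t3c.png",cv2.resize(im,None,fx=2.5,fy=2.5,interpolation=cv2.INTER_CUBIC))
E
```

```text
t 3.2333 jig [ 0.0379 -0.0503] z 0.0751 F [-3.8 -4.  -1.4] w 0.0002
shift [ 0.0302  0.0273 -0.0002] turn6 [-0.08  0.    0.06]
```

View pics/t3c.png

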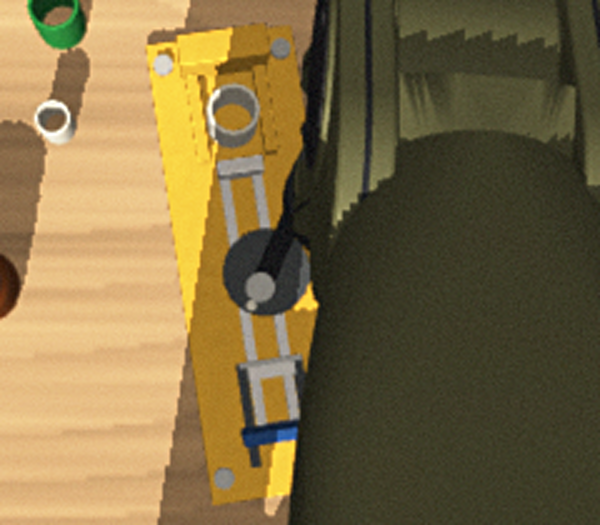

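The lever now points ahead-right (crop pivot (260,288), arm toward (295,215)), φ≈-0.65 as intended. I carry on round.

Emit:
drive_tool(
  rows=[
    [0.004,0.005,0,0,0,0],
    [0.009,0.01,0,0,0,0],
    [0.015,0.014,0,0,0,0],
    [0.021,0.018,0,0,0,0],
    [0.027,0.021,0,0,0,0],
  ],
)

```text
time: 3.7
position: [0.6308, -0.0115, 0.0759]
orientation: [-3.139, 0.003, 1.726]
force: [-2.4, -5.3, -1.4]
gripper_width: 0.0001
finger_force: 2.7
```

Emit:
drive_tool(
  rows=[
    [0.003,0.001,0,0,0,0],
    [0.007,0.002,0,0,0,0],
    [0.007,0.002,0,0,0,0],
  ],
)

```text
time: 3.95
position: [0.6322, -0.0036, 0.0761]
orientation: [-3.14, 0.002, 1.727]
force: [-1.6, -2.9, -0.7]
gripper_width: -0.0005
finger_force: 1.6
```

```bash
python3 - <<'E'
from h import *
go(.065,-.02,.075)
snap("top","pics/t4.png")
im=cv2.imread("pics/t4.png")[155:365,220:460]; cv2.imwrite("pics/t4c.png",cv2.resize(im,None,fx=2.5,fy=2.5,interpolation=cv2.INTER_CUBIC))
E
```

```text
t 3.95 jig [ 0.0643 -0.0176] z 0.0761 F [-1.6 -2.9 -0.7] w -0.0005
shift [-0.0024  0.0007  0.0011] turn6 [-0.01  0.02  0.05]
```

View pics/t4c.png

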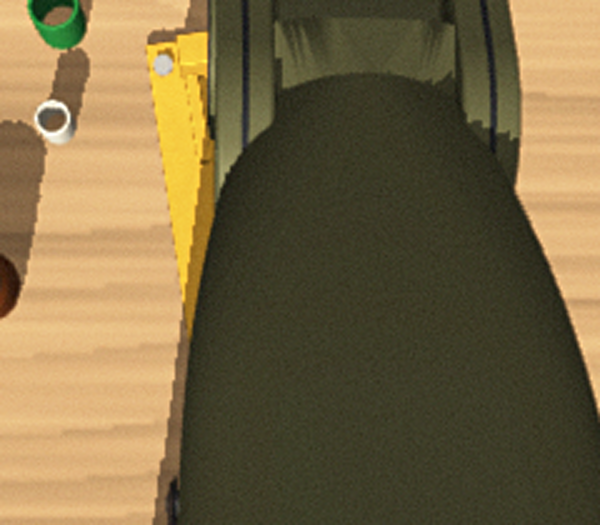

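The arm hides the lever from above. I back off sideways, rise and go behind the tab, then look.

Emit:
drive_tool(
  rows=[
    [-0.025,0,0,0,0,0],
    [-0.05,0,0,0,0,0],
    [-0.05,0,-0.04,0,0,0],
    [-0.05,0,-0.08,0,0,0],
    [-0.05,-0.01,-0.12,0,0,0],
  ],
)

```text
time: 4.42
position: [0.6327, -0.0536, 0.1976]
orientation: [3.138, -0.001, 1.727]
force: [1.7, 0.0, 0.6]
gripper_width: -0.0
finger_force: 0.0
```

Emit:
drive_tool(
  rows=[
    [0.01,-0.038,0,0,0,0],
    [0.02,-0.076,0,0,0,0],
    [0.03,-0.114,0,0,0,0],
    [0.04,-0.15,0,0,0,0],
    [0.06,-0.185,0,0,0,0],
  ],
)

```text
time: 4.83
position: [0.4384, -0.0234, 0.1968]
orientation: [3.137, -0.0, 1.726]
force: [-0.0, 1.1, 0.4]
gripper_width: 0.0001
finger_force: 0.0
```

```bash
python3 - <<'E'
from h import *
go(-.145,0,.06)
im=snap("side","pics/s5.png")
im=cv2.imread("pics/s5.png")[120:360,200:500]; cv2.imwrite("pics/s5c.png",cv2.resize(im,None,fx=2.5,fy=2.5,interpolation=cv2.INTER_CUBIC))
c,s=np.cos(YAW),np.sin(YAW)
for f in(-.4,-.2,0,.2,.4): print(f,((np.array(proj("side",[PIV[0]+.065*np.cos(f+YAW),PIV[1]+.065*np.sin(f+YAW),.105]))-[200,120])*2.5).round())
E
```

```text
t 4.8333 jig [-0.1303 -0.0081] z 0.1968 F [-0.   1.1  0.4] w 0.0001
shift [ 0.0081 -0.0152  0.1368] turn6 [ 0.04 -0.    0.04]
-0.4 [318. 241.]
-0.2 [308. 252.]
0 [301. 265.]
0.2 [297. 278.]
0.4 [298. 292.]
```

View pics/s5c.png

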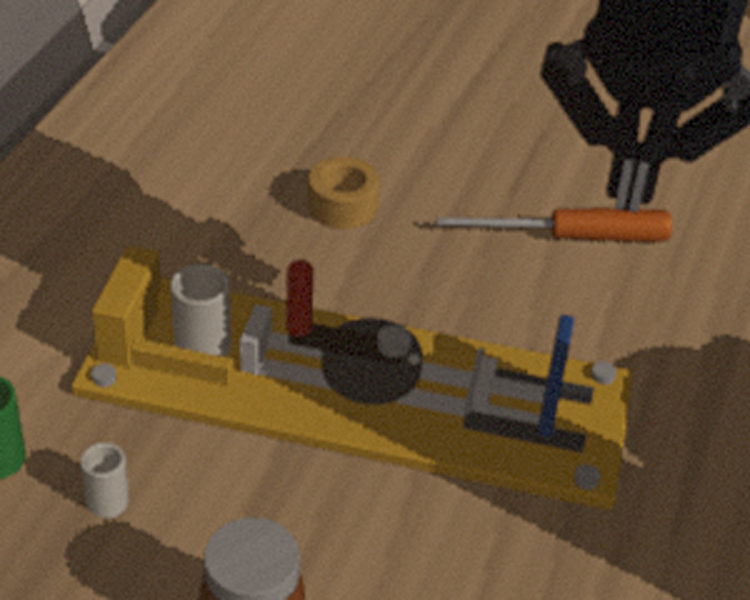

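The lever points at the tube: post top is at crop (300,267) and the prediction for straight is (301,265). Now I go down behind the tab.

Emit:
drive_tool(
  rows=[
    [0.008,-0.015,0,0,0,0],
    [0.008,-0.018,0.04,0,0,0],
    [0.008,-0.018,0.08,0,0,0],
    [0.008,-0.018,0.12,0,0,0],
    [0.008,-0.018,0.139,0,0,0],
  ],
)

```text
time: 5.3
position: [0.4187, -0.0175, 0.0544]
orientation: [-3.141, -0.002, 1.728]
force: [-1.5, 0.7, 0.6]
gripper_width: 0.0
finger_force: 0.0
```

Emit:
drive_tool(
  rows=[
    [0,0,0,0,0,0],
    [0,0,0,0,0,0],
  ],
)

```text
time: 5.47
position: [0.4202, -0.0179, 0.0568]
orientation: [3.141, -0.001, 1.727]
force: [0.7, 0.2, 0.8]
gripper_width: 0.0
finger_force: 0.0
```

```bash
python3 -c "from h import *;go(-.115,0,.058)"
```

```text
t 5.4667 jig [-1.474e-01  1.000e-04] z 0.0568 F [0.7 0.2 0.8] w 0.0
shift [-0.0003  0.0324 -0.0012] turn6 [ 0.   -0.01  0.05]
```

Emit:
drive_tool(
  rows=[
    [0,0.008,0,0,0,0],
    [0,0.015,0,0,0,0],
    [0,0.021,0,0,0,0],
    [0,0.027,0,0,0,0],
    [0,0.032,0,0,0,0],
  ],
)

```text
time: 5.88
position: [0.4522, -0.0135, 0.057]
orientation: [3.141, 0.0, 1.727]
force: [-4.0, -0.8, 2.3]
gripper_width: 0.0002
finger_force: 1.7
```

Emit:
drive_tool(
  rows=[
    [0,0.004,0,0,0,0],
    [0,0.008,0,0,0,0],
    [0,0.012,0,0,0,0],
    [0,0.016,0,0,0,0],
    [0,0.018,0,0,0,0],
  ],
)

```text
time: 6.3
position: [0.4696, -0.0106, 0.0562]
orientation: [-3.141, -0.0, 1.727]
force: [-4.8, -0.9, 3.7]
gripper_width: 0.0001
finger_force: 2.2
```

```bash
python3 -c "from h import *;go(-.092,0,.058)"
```

```text
t 6.3 jig [-0.0976 -0.0001] z 0.0562 F [-4.8 -0.9  3.7] w 0.0001
shift [ 0.0001  0.0056 -0.0018] turn6 [-0.   -0.    0.05]
```

Emit:
drive_tool(
  rows=[
    [0,0.001,0,0,0,0],
    [0,0.002,0,0,0,0],
    [0,0.003,0,0,0,0],
    [0,0.004,0,0,0,0],
    [0,0.004,0,0,0,0],
  ],
)

```text
time: 6.72
position: [0.4724, -0.0101, 0.0562]
orientation: [-3.14, 0.0, 1.727]
force: [-4.6, -1.5, 3.8]
gripper_width: 0.0003
finger_force: 2.7
```

Emit:
drive_tool(
  rows=[
    [0,0.001,0,0,0,0],
    [0,0.002,0,0,0,0],
    [0,0.003,0,0,0,0],
    [0,0.003,0,0,0,0],
  ],
)

```text
time: 7.05
position: [0.4725, -0.0101, 0.0559]
orientation: [-3.135, 0.0, 1.726]
force: [-9.6, -3.0, 9.0]
gripper_width: -0.0001
finger_force: 5.5
```

Emit:
drive_tool(
  rows=[
    [0,0.002,0,0,0,0],
    [0,0.004,0,0,0,0],
    [0,0.004,0,0,0,0],
    [0,0.004,0,0,0,0],
  ],
)

```text
time: 7.38
position: [0.4724, -0.01, 0.0555]
orientation: [-3.128, 0.0, 1.726]
force: [-17.0, -4.0, 14.6]
gripper_width: 0.0
finger_force: 9.1
```

```bash
python3 - <<'E'
from h import *
go(-.092,0,.058)
snap("side","pics/s6.png")
im=cv2.imread("pics/s6.png")[200:350,210:480]; cv2.imwrite("pics/s6c.png",cv2.resize(im,None,fx=2.9,fy=2.9,interpolation=cv2.INTER_CUBIC))
E
```

```text
t 7.3833 jig [-0.0946  0.0001] z 0.0555 F [-17.   -4.   14.6] w 0.0
shift [-0.0001  0.0026 -0.0026] turn6 [-0.13  0.    0.04]
```

View pics/s6c.png

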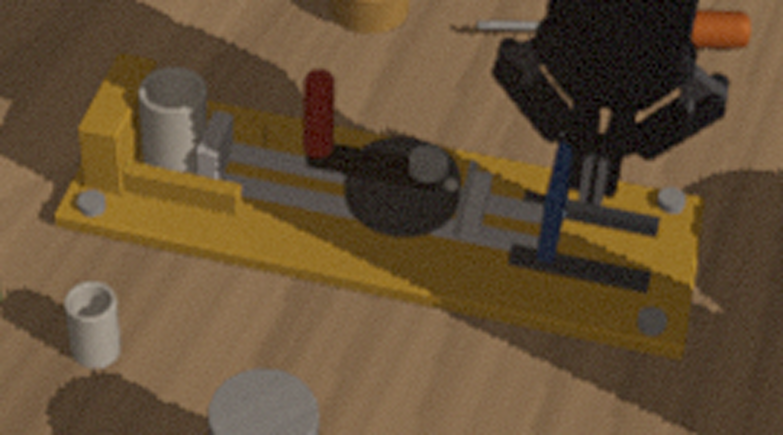

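The side view shows the tube against the stop (crop 165,120), the pusher touching it, the follower up to the cam and the lever still straight. I withdraw and measure from above.

Emit:
drive_tool(
  rows=[
    [0,-0.015,0,0,0,0],
    [0,-0.04,0,0,0,0],
    [0,-0.06,-0.02,0,0,0],
    [0,-0.08,-0.06,0,0,0],
    [0,-0.1,-0.1,0,0,0],
  ],
)

```text
time: 7.85
position: [0.3834, -0.0238, 0.1512]
orientation: [-3.142, -0.001, 1.727]
force: [1.9, -0.1, 0.4]
gripper_width: -0.0002
finger_force: 0.0
```

Emit:
drive_tool(
  rows=[
    [0.04,0,-0.01,0,0,0],
    [0.08,0,-0.02,0,0,0],
    [0.12,0,-0.03,0,0,0],
    [0.16,0,-0.03,0,0,0],
    [0.2,0,-0.03,0,0,0],
  ],
)

```text
time: 8.27
position: [0.3548, 0.1767, 0.1825]
orientation: [3.135, -0.003, 1.726]
force: [2.1, 0.5, 0.6]
gripper_width: 0.0001
finger_force: 0.0
```

Emit:
drive_tool(
  rows=[
    [0,0,0,0,0,0],
    [0,0,0,0,0,0],
    [0,0,0,0,0,0],
    [0,0,0,0,0,0],
  ],
)

```text
time: 8.6
position: [0.3535, 0.1728, 0.1808]
orientation: [3.141, -0.0, 1.725]
force: [-0.5, -0.1, 0.3]
gripper_width: -0.0003
finger_force: 0.0
```

```bash
python3 - <<'E'
from h import *
print(read_state()["position"])
snap("top","pics/t7.png")
im=cv2.imread("pics/t7.png")[155:365,220:460]
a=cv2.imread("pics/top1.png")[155:365,220:460]
cv2.imwrite("pics/t7c.png",cv2.resize(np.hstack([a[:,50:160],im]),None,fx=2.28,fy=2.28,interpolation=cv2.INTER_CUBIC))
A=R.from_euler('z',-YAW).as_matrix()[:2,:2]
def blob(f,n):
    b=cv2.imread(f)[155:365,270:400].astype(int); B,G,Rr=b[...,0],b[...,1],b[...,2]
    m=(B>2*Rr)&(B>G*1.5)&(B>45) if n=="tab" else (Rr>2.5*G)&(Rr>2*B)&(Rr>60)
    v,u=np.nonzero(m); P=ray("top",u.mean()+270,v.mean()+155,.08 if n=="tab" else .1)
    return len(u),(A@(P[:2]-PIV)).round(4)
for f in("pics/top1.png","pics/t7.png"): print(blob(f,"tab"),blob(f,"post"))
E
```

```text
[0.3534903  0.17284162 0.18081672]
(160, array([-0.1076,  0.0011])) (82, array([-0.0235, -0.0589]))
(160, array([-0.0748,  0.0011])) (72, array([0.0645, 0.0035]))
```

View pics/t7c.png

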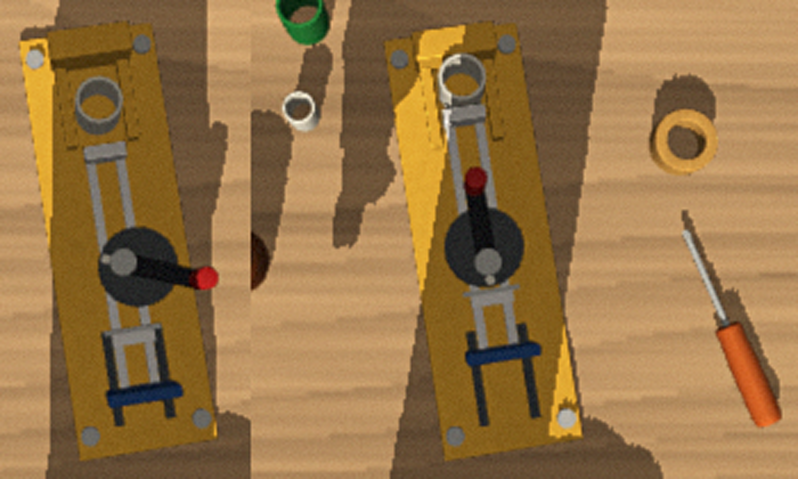

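The tab is at x = -74.8 mm (home is -75.5 mm), the lever is straight, and the tube is between pusher and stop. The collar and screwdriver have not moved. Handing in.

```bash
python3 -c "from h import *;print(workorder.hand_in())"
```

```text
the job is handed in; nothing more can be done
None
```

I turned the lever to point at the tube, pushed the slide home so the tube is against the end stop, and handed the job in at about 8.6 s; `hand_in()` returned no verdict.

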